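Push the matching hub onto the keyed test shaft

TASK

Three pulley hubs wait in the lanes of the key gauge; find the one whose keyway (marked by a yellow stripe) stands at the same angle as the brass key on the test shaft. Slide the blue shaft head across until the shaft faces that hub, then push the hub along its lane all the way onto the shaft, until it sits against the collar. Leave the other two hubs and the other things on the bench where they are, and let go with the hub still standing on the lane floor.

Things in the scene. Friction and masses are not known exactly. Their poses are not given: they have to be found in the camera images.
- gauge: fixed aluminium base 285x212x8 mm, yaw varies, with 3 lanes (48 wide, floor 8 above bench) between grey rails 9 high. Origin: on the bench, middle lane, under the shaft tip's line of travel. x along the lanes to the shaft head (robot's left), y across towards the robot, z up. Lane centres y = -65, 0, +65 mm; rails x = -130 to 30, base -145 to 140. Which hub is in which lane varies
- head (a joint): blue shaft head on its cross slide, m along gauge y: -0.065, 0, +0.065 put it in line with a lane; range +-0.08; slides at 2-3 N, stays where left. Block 44 mm wide, push its sides (y = 22 mm either side of the shaft axis); gauge x = 48 to 110 mm, 11 to 65 mm above the bench. Slide rods rise to 20, end blocks (y = +-100) to 23 mm above the bench
- shaft_tip (a point): centre of the test shaft's tip, 37 mm above the bench, gauge x = 0; moves with the head, axes as the gauge's. Steel shaft 21 mm thick; nose 8 mm long tapers to 12 mm and draws in a hub up to 4 mm off line. It runs 40 mm along +x to a dark collar 38 mm wide. A hub against the collar is home: its origin is then 23 mm past the tip in x
- shaft_key (a point): middle of the brass key's outer part, 25 mm from the tip, 14.5 mm off the shaft axis. Key 6 mm wide, up to 15.5 mm from the axis, from 10 to 40 mm behind the tip; leans 45 degrees from straight up towards gauge +y (the robot). A hub with its keyway at another angle stops at the key
- hub_a: steel pulley hub (44 mm wide, 34 long, bore 24) standing on a black shoe 46 mm wide, loose in a lane. Origin: shoe underside on the lane floor, below barrel middle. Axes as the gauge's. Bore axis along x, 29 mm up; barrel x = -17 to 17, top 51 up. Shoe reaches back to x = -35. 0.2-0.33 kg, slides at 1-4 N. Keyway (yellow stripe outside) 45 degrees from up towards +y (the robot)
- hub_b: pulley hub like hub_a, but keyway and yellow stripe straight up
- hub_c: pulley hub like hub_a, but keyway and yellow stripe 45 degrees from straight up towards -y (away from the robot)
- hub_a_keyway (a point): point in the keyway of hub_a, mid length, 14.5 mm off the bore axis
- hub_b_keyway (a point): point in the keyway of hub_b, mid length, 14.5 mm off the bore axis
- hub_c_keyway (a point): point in the keyway of hub_c, mid length, 14.5 mm off the bore axis
- hub_a_lug (a point): centre of the rear face of hub_a's orange push lug (30 mm wide, 8 thick, from 8 to 22 mm above the lane floor): push here along +x. 35 mm behind and 15 mm above hub_a's origin
- hub_b_lug (a point): centre of the rear face of hub_b's orange push lug (30 mm wide, 8 thick, from 8 to 22 mm above the lane floor): push here along +x. 35 mm behind and 15 mm above hub_b's origin
- hub_c_lug (a point): centre of the rear face of hub_c's orange push lug (30 mm wide, 8 thick, from 8 to 22 mm above the lane floor): push here along +x. 35 mm behind and 15 mm above hub_c's origin
- driver: bystander: small screwdriver with an orange and black handle, 156 mm long, lying to the right of the gauge; origin under its middle
- fuses: bystander: flat white box with a red edge, 40 x 62 x 16 mm, right of the gauge; origin under its middle
- tape: bystander: roll of green tape, 82 mm across, 18 mm high, left of the gauge; origin under its middle
Mind the look-alikes: they are no part of the job. Leave any brown, red or turquoise look-alike of the hub_a alone.

How it is judged:
By the outcome, as a careful person would: the job done as asked, in the order asked, and still so for the second after the job is handed in, with the robot touching nothing.
It also fails if it takes over 48 s, if anything falls off the work surface, if the arm or the gripper's body presses on something with over 40 N, if the wrist force passes 120 N, or if a joint passes its speed limit or range.

ROBOT

A 6-joint arm with a two-finger parallel gripper is mounted at the origin on a cart in front of the work surface, level with it; the furniture and walls round the work are solid. World frame = base frame: x ahead of the robot, y to its left, z up, the work surface at z = 0. Lengths are in mm, angles in rad, forces in N, time in s.
With the tool pointing down it reaches from about 400 to 925 mm from the base axis. Payload 12.5 kg.
Tool frame: the origin (TCP) lies midway between the tips of the shut fingers; the grasp point (between the pads) lies 19 mm behind it; z points along the fingers, y is the line along which they close (so a half turn about z gives the same grasp; the last joint's range is limited). The gripper opens to 95 mm and grips with 3 to 60 N. Pads are 20 mm wide; open, the fingers measure 119 mm over their backs; the gripper's body (75 mm by 180 mm) begins 59 mm behind the grasp point.
Start: joints at [1.173, 0.491, 1.559, -0, 1.092, -0.106], TCP at [179.781, 598.603, 214.661] pointing down, gripper open.
Joint ranges: [-3.1, 3.1], [-0.84, 2.19], [0.05, 2.79], [-1.13, 4.28], [0.06, 2.93], [-2.69, 2.69]. Speed limits (rad/s): [2.22, 2.22, 2.79, 3.14, 3.14, 3.14].

INTERFACE

Orientations are given as [roll, pitch, yaw] about the fixed x, y, z axes, in that order (R = Rz(yaw) Ry(pitch) Rx(roll)).
In Python, from cell import state, viewer, env, models gives the robot as it stands. The module is installed in compiled form; this text tells all that it offers.
- The arm moves only by the tool arm_command, never from a script. Its argument "rows" is a list of rows, each a list of 2 entries, a list of its own where there are three numbers: the shift along the tool's x, y, z normalised to -1 to 1, where 1 is 0.25 m, then the turn about the tool's z normalised to -1 to 1, where 1 is pi rad. A call has exactly 5 rows; each row shifts and turns the commanded pose from where the row before left it, along the tool's axes as they then stand; what a row does not reach is not made up. A row lasts 1/10 s, in which the tool goes at most 50 mm and 8.59 degrees, less where a joint would pass 70% of its speed; a pose out of reach is approached as far as the arm can. A call with a number of a shift or a turn outside -1 to 1 is refused whole. A call with a gripper value outside its range is refused whole. "claw" is the opening, from 0 (shut) to 1 (fully open), set as the call begins (left out, the last holds). The fingers move at their own pace and stop on an object; the grip force is fixed at half the most. Time passes only in rows, so rows that do not move let the fingers close, or fill a call up. It gives the time, the measured TCP pose, the force, the opening and the grip force at its end, in the units of the state.
- state(): the state, without advancing time (a new reading comes with each control period).
- viewer.read_camera(name): name is "scene" or "top"; returns (picture, depth): 480x640x3 uint8, red, green, blue; 480x640 float32, mm along the optical axis (not along the pixel's ray), 0 where there is no reading.
- viewer.get_calibration(name): a dict with "camera_matrix" (3x3 intrinsics, pixels), "dist_coeffs" ([k1, k2, p1, p2, k3] as OpenCV has them; the pictures are not rectified), "world_to_cam" (4x4, takes a point from world to camera coordinates). Camera axes: x right, y up, looking along -z (the intrinsics and any distortion apply to the point x, -y, -z); pixel columns grow to the right and rows downward; lengths in mm; the calibration is good to about 2 mm. A picture is of the moment at which its call begins. get_calibration takes no time and is no camera call.
- env.job_done(): hands the job in; it is judged then, once.
Trained networks look in the newest picture that a camera, given by its name, has taken for a name from the list of things; names that differ only in an ending like _2 or _b are one class to them, and where a whole thing is asked for, a point or a joint stands for the part that bears it (a point fixed in the world has none). Each returns a list of dicts, best first, with "confidence" (0 to 1); they miss things now and then, are a little off and sometimes report something else, mostly with a low value. They report only what shows in the picture. A call takes as long as a camera call. They do not tell look-alikes from the thing itself.
- models.search_frame(camera, label): "position" ([x, y, z] in mm, in world coordinates, good to about 4 mm: the middle of the surface that is visible of it).
- models.mark_of(camera, label): "position" ([x, y, z] in mm, in world coordinates, good to about 4 mm: a listed point, or the origin of a listed thing).
The state is a dict: "t": time; "joints": joint angles; "qvel": joint speeds; "tau": joint torques, N m; "eef_pos": TCP position; "tcp_rot": TCP orientation; "ft_force": force on the tool from outside, world axes, zero at the start; "moment": the same for the moment, N m; "opening": opening from 0.0 (shut) to 1.0 (fully open); "grip_force": force on a finger pad.
Only numpy, scipy, OpenCV 4.12 (cv2) and the standard library are available. Lean on these libraries where they do the work, as an engineer would, in place of code of your own. Each camera call takes 0.05 s, during which the arm holds its last target. There are 200 camera calls.

## Working session

There is one attempt and no reset: what is moved stays moved. The work goes in short steps, Python scripts to look and compute and a tool call to move; the robot and the scene stay as the last step left them, time stands still between calls to the robot, and variables do not carry over. Pictures are saved under pics/ and viewed, at most 10 in all, crops included, and the job is handed in when it is done.

Besides the shell and the picture viewer there is one more tool, called after "Request:" as name([rows], argument=value, ...), one row to a line, values as JSON. arm_command: Moves the arm, as the interface text tells. Scaled input: -1 to 1 covers 0.25 m each way for a shift and pi rad each way for a turn. Its arguments: {"type":"object","properties":{"rows":{"type":"array","items":{"type":"array"}},"claw":{"type":"number"}},"required":["rows"]}

```bash
mkdir -p pics
python3 - <<'E'
from cell import state, viewer, env, models
import cv2,numpy as np
s=state();print(s['t'],s['eef_pos'],s['tcp_rot'],s['opening'])
for c in ['scene','top']:
    p,d=viewer.read_camera(c);cv2.imwrite(f'pics/{c}0.png',p[:,:,::-1]);np.save(f'pics/{c}0.npy',d)
    k=viewer.get_calibration(c);print(np.linalg.inv(np.array(k['world_to_cam']))[:3,3].round())
    for l in ['gauge','shaft_tip','shaft_key','hub_a','hub_a_lug','hub_a_keyway','head']:
        for r in models.mark_of(c,l)[:5]: print(c,l,np.round(r['position'],1),round(r['confidence'],2))
E
```

```text
0.0 [179.69337883 598.36617948 214.06605523] [-3.14052368e+00 -8.32227674e-05  2.84977267e+00] 0.9990059590483926
[  32. -217.  819.]
scene gauge [518.7  97.5   5.1] 0.83
scene gauge [456.9  30.9   7.7] 0.33
scene shaft_tip [ 5.841e+02 -2.450e+02 -2.000e-01] 0.75
scene shaft_tip [561.7 102.2  38.9] 0.73
scene shaft_key [552.9 128.9  48.8] 0.8
scene hub_a [ 4.897e+02  4.076e+02 -1.000e-01] 0.79
scene hub_a [6.761e+02 3.289e+02 4.000e-01] 0.77
scene hub_a [ 545.8 -146.2   -1.1] 0.74
scene hub_a [521.9  52.4   6.4] 0.73
scene hub_a [536.5 319.6   0. ] 0.69
scene hub_a_lug [ 583.3 -156.3   15.3] 0.96
scene hub_a_lug [454.8 401.2  20.6] 0.73
scene hub_a_lug [643.7 353.9  16.5] 0.69
scene hub_a_lug [551.5 289.1  12.8] 0.66
scene hub_a_lug [591.6  30.6  22. ] 0.55
scene hub_a_keyway [524.7 316.9  34.3] 0.94
scene hub_a_keyway [ 542.2 -154.4   41.2] 0.82
scene hub_a_keyway [573.7  62.   45.1] 0.73
scene hub_a_keyway [679.  342.8  39.9] 0.65
scene hub_a_keyway [486.5 414.6  38.8] 0.55Traceback (most recent call last):
  File "<stdin>", line 8, in <module>
ValueError: it knows: driver, fuses, gauge, hub, hub_a_keyway, hub_a_lug, hub_b_keyway, hub_b_lug, hub_c_keyway, hub_c_lug, shaft_key, shaft_tip, tape
```

Run:
```python
from cell import state, viewer, env, models
import cv2,numpy as np
for c in ['top']:
    p,d=viewer.read_camera(c);cv2.imwrite(f'pics/{c}0.png',p[:,:,::-1]);np.save(f'pics/{c}0.npy',d)
    k=viewer.get_calibration(c);print(np.linalg.inv(np.array(k['world_to_cam']))[:3,3].round())
    for l in ['gauge','shaft_tip','shaft_key','hub_a','hub_a_lug','hub_a_keyway']:
        for r in models.mark_of(c,l)[:8]: print(c,l,np.round(r['position'],1),round(r['confidence'],2))
```

```text
[ 445.  125. 1482.]
top gauge [515.2 101.3  -2.5] 0.93
top gauge [461.8  -2.6  20.6] 0.46
top shaft_tip [567.8 105.8  34.5] 0.57
top shaft_key [549.6 128.1  45.2] 0.6
top hub_a [ 6.717e+02  3.325e+02 -4.000e-01] 0.96
top hub_a [524.4  54.8   7.9] 0.93
top hub_a [491.6 412.8   1.3] 0.91
top hub_a [ 548.9 -143.1    0.7] 0.85
top hub_a [456.4  33.8   9.3] 0.79
top hub_a [585.9  60.4   7.7] 0.75
top hub_a [ 5.355e+02  3.236e+02 -1.000e-01] 0.57
top hub_a [564.4 105.   34.1] 0.57
top hub_a_lug [640.2 355.7  21.4] 0.84
top hub_a_lug [550.5 288.2  12.8] 0.82
top hub_a_lug [587.2  30.4  22.8] 0.81
top hub_a_lug [458.6 396.5  14.4] 0.62
top hub_a_lug [ 579.  -155.4   15.4] 0.57
top hub_a_keyway [492.8 414.3  39.8] 0.81
top hub_a_keyway [ 545.5 -154.9   38.6] 0.74
top hub_a_keyway [575.7  57.8  51.8] 0.71
top hub_a_keyway [681.3 342.   35.3] 0.66
top hub_a_keyway [527.2 312.3  38.9] 0.57
```

View pics/scene0.png

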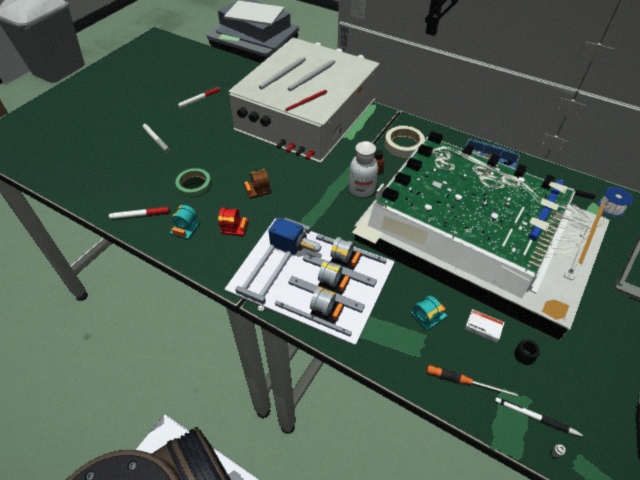

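View pics/top0.png

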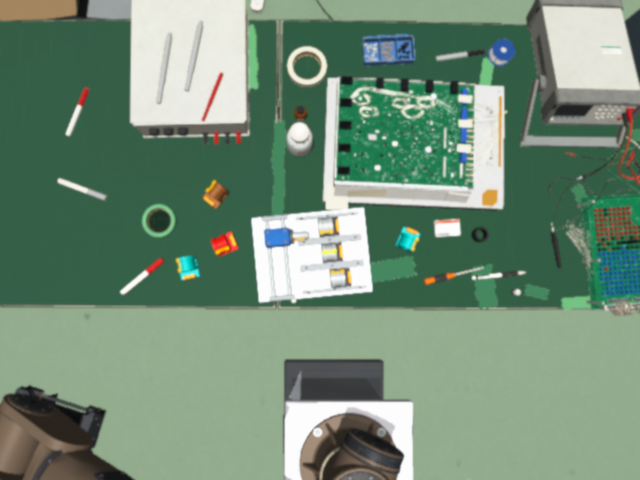

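The scene picture shows the gauge with the blue head at (285,232), in the far lane, and three hubs at about (342,250), (330,272) and (322,300). The brown, red and turquoise look-alikes are outside the gauge. I'll fit the base pose next and zoom in on the stripes.

```bash
cat > h.py <<'E'
import cv2,numpy as np
from cell import state, viewer, env, models
def cal(c):
    k=viewer.get_calibration(c);return np.array(k['camera_matrix'],float),np.array(k['dist_coeffs'],float),np.array(k['world_to_cam'],float)
def proj(c,P):
    K,D,T=cal(c);F=np.diag([1,-1,-1])@T[:3]
    r=cv2.Rodrigues(F[:,:3])[0]
    return cv2.projectPoints(np.float64(P).reshape(-1,1,3),r,F[:,3],K,D)[0][:,0]
def ray_plane(c,uv,z):
    K,D,T=cal(c);F=np.diag([1,-1,-1])@T[:3]
    n=cv2.undistortPoints(np.float64(uv).reshape(-1,1,2),K,D)[:,0]
    d=np.c_[n,np.ones(len(n))]@F[:,:3];o=-F[:,:3].T@F[:,3]
    return o+d*((z-o[2])/d[:,2])[:,None]
def G(o,th):
    c,s=np.cos(th),np.sin(th)
    return lambda p:np.c_[o[0]+c*np.array(p)[:,0]-s*np.array(p)[:,1],o[1]+s*np.array(p)[:,0]+c*np.array(p)[:,1],np.array(p)[:,2]]
def ortho(c,img,g,z,x0,x1,y0,y1,s):
    X,Y=np.meshgrid(np.arange(x1,x0,-1/s),np.arange(y0,y1,1/s))  # +x left, +y down
    uv=proj(c,g(np.c_[X.ravel(),Y.ravel(),0*X.ravel()+z])).astype(np.float32)
    return cv2.remap(img,uv[:,0].reshape(X.shape),uv[:,1].reshape(X.shape),cv2.INTER_CUBIC)
E
python3 - <<'E'
from h import *
for c in ['scene','top']:
    im=cv2.imread(f'pics/{c}0.png')
    m=(im.min(2)>110).astype(np.uint8)
    ex=proj(c,[[515,100,8]])[0]
    m=cv2.morphologyEx(m,cv2.MORPH_OPEN,np.ones((3,3)))
    m=cv2.morphologyEx(m,cv2.MORPH_CLOSE,np.ones((5,5)))
    cs=[k for k in cv2.findContours(m,0,2)[0] if cv2.contourArea(k)>1500]
    k=min(cs,key=lambda k:np.hypot(*(k[:,0].mean(0)-ex)))
    w=ray_plane(c,k[:,0],8)[:,:2].astype(np.float32)
    r=cv2.minAreaRect(w);print(c,r)
    b=cv2.boxPoints(r)
    # choose yaw near 94 deg
    a=np.deg2rad(r[2]); cand=[a+i*np.pi/2 for i in range(4)]
    th=min(cand,key=lambda t:abs(((t-1.65)+np.pi)%(2*np.pi)-np.pi))
    o=np.array(r[0])-(-2.5)*np.array([np.cos(th),np.sin(th)])
    print(o,np.rad2deg(th)%360)
    d=np.load(f'pics/{c}0.npy')
    q=ortho(c,im,G(o,th),45,-120,120,-110,110,3.3);cv2.imwrite(f'pics/{c}_o.png',q)
E
python3 - <<'E'
import cv2
a=cv2.imread('pics/scene_o.png');b=cv2.imread('pics/top_o.png')
h=300
cv2.imwrite('pics/both.png',cv2.hconcat([cv2.resize(a,(400,366)),cv2.resize(b,(400,366))]))
E
```

```text
scene ((514.19921875, 94.79022979736328), (234.6274871826172, 285.82763671875), 6.099912643432617)
[513.93356236  97.27607506] 96.09991264343262
top ((507.8072509765625, 66.668701171875), (1626.6885986328125, 1105.4256591796875), 89.72689819335938)
[507.81916725  69.16867277] 89.72689819335938
```

View pics/scene_o.png

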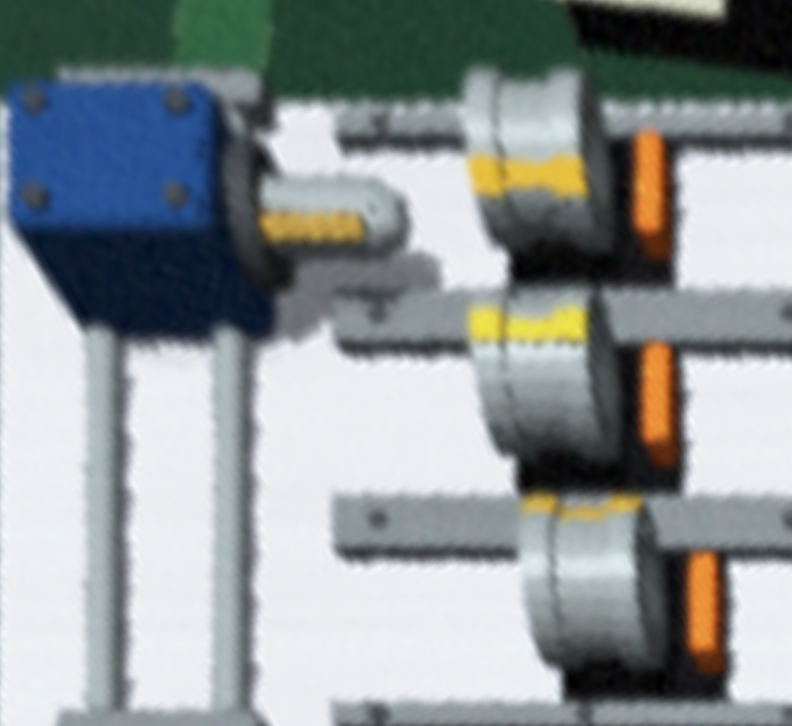

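View pics/top_o.png

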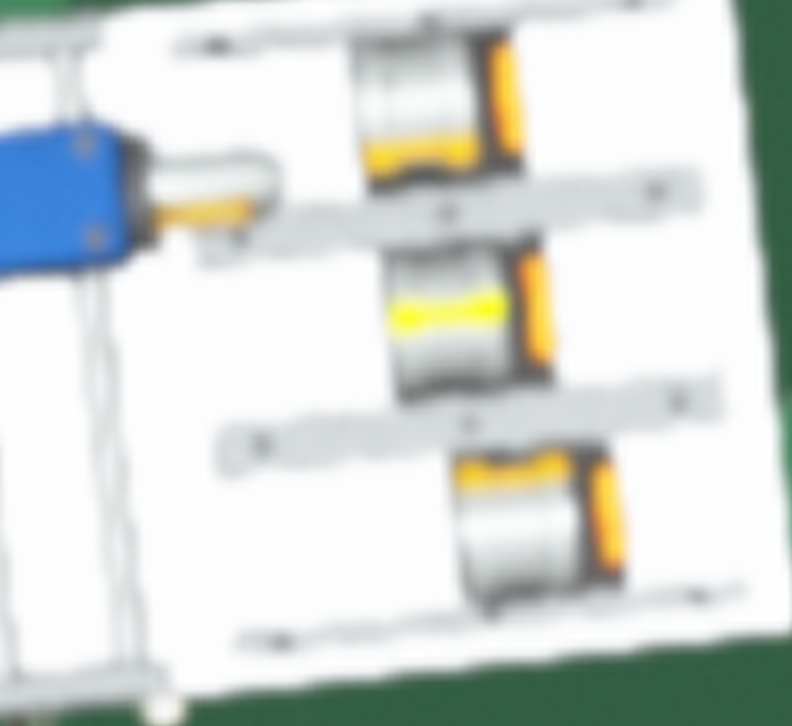

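The stripes identify the hubs. The far lane hub's stripe leans toward the robot, the same way as the key, so it's hub_a; the middle one is hub_b and the near one is hub_c. The shaft lies between the far and middle lanes, so the head needs a short push away from the robot. Next I'll fit the base pose on both pictures.

```bash
cat > fit.py <<'E'
from h import *
from scipy.optimize import minimize
M={c:(cv2.imread(f'pics/{c}0.png').min(2)>120).astype(np.float32) for c in ['scene','top']}
# sample grid in gauge coordinates: inside band vs outside band of the base edges (left, right, near)
t=np.linspace(-95,95,60);u=np.linspace(-135,130,80)
def score(p,cams):
    g=G(p[:2],p[2]);S=0
    for c in cams:
        for off in np.arange(1,13,1.):
            for sg in (1,-1):
                q=np.r_[np.c_[140+sg*off+0*t,t,8+0*t],np.c_[-145-sg*off+0*t,t,8+0*t],np.c_[u,106+sg*off+0*u,8+0*u]]
                uv=proj(c,g(q)).astype(np.float32)
                v=cv2.remap(cv2.GaussianBlur(M[c],(0,0),1),uv[:,0],uv[:,1],cv2.INTER_LINEAR)
                S+=sg*v.mean()
    return S
for cams in (['scene'],['top'],['scene','top']):
    r=minimize(score,[515,99,np.deg2rad(95)],args=(cams,),method='Nelder-Mead',options=dict(initial_simplex=[[515,99,1.66],[521,99,1.66],[515,105,1.66],[515,99,1.69]]))
    print(cams,r.x.round(2),np.rad2deg(r.x[2]).round(2),r.fun)
p=r.x;np.save('pose.npy',p)
gi=lambda w:np.r_[np.array([[np.cos(p[2]),np.sin(p[2])],[-np.sin(p[2]),np.cos(p[2])]])@(np.array(w[:2])-p[:2]),w[2]]
for c in M:
    viewer.read_camera(c)
    for l in ['shaft_tip','shaft_key','hub_a','hub_a_lug','hub_a_keyway']:
        for r in models.mark_of(c,l):
            q=gi(r['position'])
            if abs(q[0])<145 and abs(q[1])<106: print(c,l,q.round(1),round(r['confidence'],2))
for c in M: cv2.imwrite(f'pics/{c}_o2.png',ortho(c,cv2.imread(f'pics/{c}0.png'),G(p[:2],p[2]),37,-150,150,-110,110,2.6))
E
python3 fit.py
```

```text
['scene'] [513.45  97.38   1.68] 96.2 -9.030533790588379Traceback (most recent call last):
  File "fit.py", line 17, in <module>
    r=minimize(score,[515,99,np.deg2rad(95)],args=(cams,),method='Nelder-Mead',options=dict(initial_simplex=[[515,99,1.66],[521,99,1.66],[515,105,1.66],[515,99,1.69]]))
    res = _minimize_neldermead(fun, x0, args, callback, bounds=bounds,
                               **options)
    fxcc = func(xcc)
    fx = function(np.copy(x), *(wrapper_args + args))
  File "fit.py", line 12, in score
    uv=proj(c,g(q)).astype(np.float32)
       ~~~~^^^^^^^^
  File "h.py", line 6, in proj
    K,D,T=cal(c);F=np.diag([1,-1,-1])@T[:3]
          ~~~^^^
  File "h.py", line 4, in cal
    k=viewer.get_calibration(c);return np.array(k['camera_matrix'],float),np.array(k['dist_coeffs'],float),np.array(k['world_to_cam'],float)
ValueError: time passes only in moves, steps and waits
```

```bash
sed -i 's/^def cal/from functools import lru_cache\n@lru_cache\ndef cal/' h.py; python3 fit.py
```

```text
['scene'] [513.45  97.38   1.68] 96.2 -9.030533790588379
['top'] [514.95  98.27   1.67] 95.6 -9.709845542907715
['scene', 'top'] [514.39  97.74   1.67] 95.78 -18.630775451660156
scene shaft_tip [ -2.6 -48.5  40.8] 0.91
scene shaft_tip [-71.8 -66.7  20.4] 0.45
scene shaft_key [ 25.1 -42.2  47.7] 0.91
scene hub_a [-45.3  -0.6   7.3] 0.87
scene hub_a [-42.2 -64.1   6.2] 0.8
scene hub_a [-58.6  61.5  10.3] 0.55
scene hub_a [ -2.6 -47.8  40.2] 0.45
scene hub_a_lug [-74.5 -67.9  18.8] 0.82
scene hub_a_keyway [-39.8 -56.9  46.8] 0.84
scene hub_a_keyway [-45.  -66.7   6.9] 0.36
top shaft_tip [  1.7 -55.2  32.6] 0.59
top shaft_tip [-73.1 -64.1  22.3] 0.41
top shaft_key [ 26.6 -39.7  42.2] 0.92
top shaft_key [-46.3 -56.1  48.4] 0.18
top hub_a [-57.2  63.   12.2] 0.94
top hub_a [-41.4 -65.9   6.8] 0.84
top hub_a [-44.3  -2.2  12. ] 0.76
top hub_a_lug [-73.8 -67.3  24.2] 0.84
top hub_a_keyway [  0.6 -54.1  33.9] 0.73
top hub_a_keyway [-46.7 -54.7  48.9] 0.6
top hub_a_keyway [ 25.2 -38.   43.2] 0.6
```

View pics/top_o2.png

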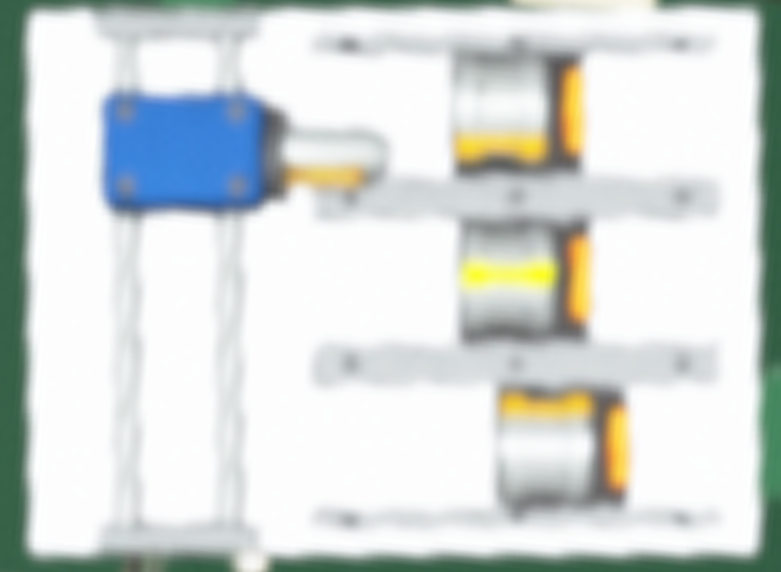

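Base pose: origin (514, 98), yaw 95.8°. The shaft is at y≈-51, hub_a at (-42, -65), and its lug rear face at x≈-75. First I turn the tool to the gauge axes (tool x = gauge y, tool y = gauge x), shut the claw and start across.

Request:
arm_command([
  [[0,0,0],-0.042],
  [[0,0,0],-0.042],
  [[0,0,0],-0.041],
  [[-0.08,-0.14,0],0],
  [[-0.08,-0.14,0],0],
], claw=0)

```text
t: 1.8
eef_pos: [226.6, 532.4, 214.3]
tcp_rot: [-3.141, -0.0, -3.039]
ft_force: [0.7, 0.4, -0.1]
opening: 0.636
grip_force: 0.0
```

Request:
arm_command([
  [[-0.09,-0.15,0],0],
  [[-0.09,-0.15,0],0],
  [[-0.09,-0.15,0],0],
  [[-0.09,-0.15,0],0],
  [[-0.09,-0.15,0],0],
])

```text
t: 2.3
eef_pos: [358.2, 356.3, 214.8]
tcp_rot: [3.141, 0.0, -3.04]
ft_force: [1.3, -0.2, 0.7]
opening: 0.212
grip_force: 0.0
```

```bash
cat > where.py <<'E'
from h import *
p=np.load('pose.npy');s=state();e=s['eef_pos'];d=np.array(e[:2])-p[:2];c,k=np.cos(p[2]),np.sin(p[2])
print('gauge xyz',np.round([c*d[0]+k*d[1],-k*d[0]+c*d[1],e[2]],1),'yaw err deg',np.round((np.rad2deg(s['tcp_rot'][2])-np.rad2deg(p[2])-90+180)%360-180,2),'rot',np.round(s['tcp_rot'],3),'t',s['t'],'F',np.round(s['ft_force'],1),'open',s['opening'])
E
python3 where.py
```

```text
gauge xyz [273.  129.3 214.8] yaw err deg 0.01 rot [ 3.141  0.    -3.04 ] t 2.3 F [ 1.3 -0.2  0.7] open 0.21159657791970787
```

Request:
arm_command([
  [[-0.098,-0.156,0],0],
  [[-0.098,-0.156,0],0],
  [[-0.098,-0.156,0],0],
  [[-0.098,-0.156,0],0],
  [[-0.098,-0.156,0],0],
])

```text
t: 2.8
eef_pos: [500.0, 174.4, 214.9]
tcp_rot: [3.141, 0.001, -3.041]
ft_force: [0.8, 0.1, -0.7]
opening: 0.007
grip_force: 0.0
```

Request:
arm_command([
  [[0,0,0.16],0],
  [[0,0,0.16],0],
  [[0,0,0.16],0],
  [[0,0,0.12],0],
  [[0,0,0.1],0],
])

```text
t: 3.3
eef_pos: [498.6, 175.9, 37.9]
tcp_rot: [-3.142, -0.001, -3.041]
ft_force: [0.8, -0.2, 1.6]
opening: 0.006
grip_force: 0.0
```

```bash
python3 where.py
```

```text
gauge xyz [79.4  7.8 37.9] yaw err deg -0.01 rot [-3.142e+00 -1.000e-03 -3.041e+00] t 3.3 F [ 0.8 -0.2  1.6] open 0.006128562676300785
```

Request:
arm_command([
  [[-0.04,0,0],0],
  [[-0.03,0,0],0],
  [[-0.02,0,0],0],
  [[-0.01,0,0],0],
  [[-0.01,0,0],0],
])

```text
t: 3.8
eef_pos: [526.7, 179.0, 40.6]
tcp_rot: [3.141, 0.001, -3.041]
ft_force: [-1.8, -0.2, 0.6]
opening: 0.007
grip_force: 0.8
```

Request:
arm_command([
  [[-0.01,0,0],0],
  [[-0.01,0,0],0],
  [[-0.01,0,0],0],
  [[-0.01,0,0],0],
  [[0,0,0],0],
])

```text
t: 4.3
eef_pos: [536.8, 179.9, 39.6]
tcp_rot: [3.141, 0.001, -3.041]
ft_force: [-0.3, -0.5, 0.7]
opening: 0.005
grip_force: 0.0
```

```bash
cat > look.py <<'E'
import sys
from h import *
p=np.load('pose.npy')
gi=lambda w:np.r_[np.array([[np.cos(p[2]),np.sin(p[2])],[-np.sin(p[2]),np.cos(p[2])]])@(np.array(w[:2])-p[:2]),w[2]]
for c in ['scene','top']:
    im=viewer.read_camera(c)[0][:,:,::-1]
    cv2.imwrite(f'pics/{c}_{sys.argv[1]}.png',ortho(c,np.ascontiguousarray(im),G(p[:2],p[2]),37,-150,150,-110,110,2.6))
    for l in ['shaft_tip','shaft_key','hub_a','hub_a_keyway','hub_a_lug']:
        for r in models.mark_of(c,l):
            q=gi(r['position'])
            if abs(q[0])<145 and abs(q[1])<106 and r['confidence']>.4: print(c,l,q.round(1),round(r['confidence'],2))
E
python3 where.py; python3 look.py 3
```

```text
gauge xyz [ 79.5 -30.6  39.6] yaw err deg -0.0 rot [ 3.141e+00  1.000e-03 -3.041e+00] t 4.3 F [-0.3 -0.5  0.7] open 0.004973194728363035
scene shaft_key [-76.5 -71.3  20.5] 0.69
scene shaft_key [ 21.6 -53.2  48.6] 0.56
scene shaft_key [-42.6  -1.5  52.3] 0.44
scene hub_a [-44.9 -65.5   3.2] 0.9
scene hub_a [-59.6  63.6  12.2] 0.73
scene hub_a [-46.    1.3   4.4] 0.71
scene hub_a_keyway [-42.2 -56.5  48.3] 0.83
scene hub_a_lug [-75.2 -69.   17.6] 0.87
top shaft_key [-72.5 -67.6  25.3] 0.46
top hub_a [-43.4  -0.4  10.7] 0.95
top hub_a [-44.2 -68.    9.8] 0.74
top hub_a [-57.7  63.3  11.9] 0.74
top hub_a_lug [-73.2 -64.4  22.7] 0.81
```

Request:
arm_command([
  [[-0.005,0,0],0],
  [[-0.005,0,0],0],
  [[0,0,0],0],
  [[0.02,0,0],0],
  [[0.08,0,0],0],
])

```text
t: 5.4
eef_pos: [514.8, 177.7, 39.6]
tcp_rot: [3.141, 0.002, -3.041]
ft_force: [0.1, -0.5, -0.1]
opening: 0.003
grip_force: 0.0
```

Request:
arm_command([
  [[0.16,0,-0.1],0],
  [[0.18,0,-0.06],0],
  [[0.18,0,-0.06],0],
  [[0.05,0,0],0],
  [[0,0,0],0],
])

```text
t: 5.9
eef_pos: [371.1, 163.3, 95.1]
tcp_rot: [3.141, 0.001, -3.04]
ft_force: [1.0, 0.1, 0.1]
opening: 0.004
grip_force: 0.0
```

```bash
python3 where.py; python3 look.py 4
python3 - <<'E'
import cv2
a=cv2.imread('pics/scene_4.png')[:300,:620];b=cv2.imread('pics/top_4.png')[:300,:620]
cv2.imwrite('pics/cmp4.png',cv2.vconcat([a,b]))
E
```

```text
gauge xyz [ 79.6 135.9  95.1] yaw err deg 0.04 rot [ 3.141e+00  1.000e-03 -3.040e+00] t 5.9 F [1.  0.1 0.1] open 0.004342258379448847
scene shaft_tip [ -0.6 -66.3  38.6] 0.79
scene shaft_tip [-41.  -57.4  44.9] 0.54
scene shaft_key [ 24.8 -59.   49.9] 0.65
scene hub_a [-63.2  61.4   9.4] 0.75
scene hub_a [-43.8 -63.4   4.2] 0.62
scene hub_a_keyway [-43.9 -54.8  46.5] 0.84
scene hub_a_lug [-75.7 -69.6  21.9] 0.89
top shaft_tip [ -0.9 -72.7  35.1] 0.7
top hub_a [-60.1  60.9  10. ] 0.97
top hub_a [-42.9  -1.4  10.2] 0.64
top hub_a_keyway [-44.5 -53.8  48.1] 0.73
top hub_a_lug [-74.2 -64.3  23.8] 0.78
top hub_a_lug [-59.9  65.3   9.3] 0.47
```

View pics/cmp4.png

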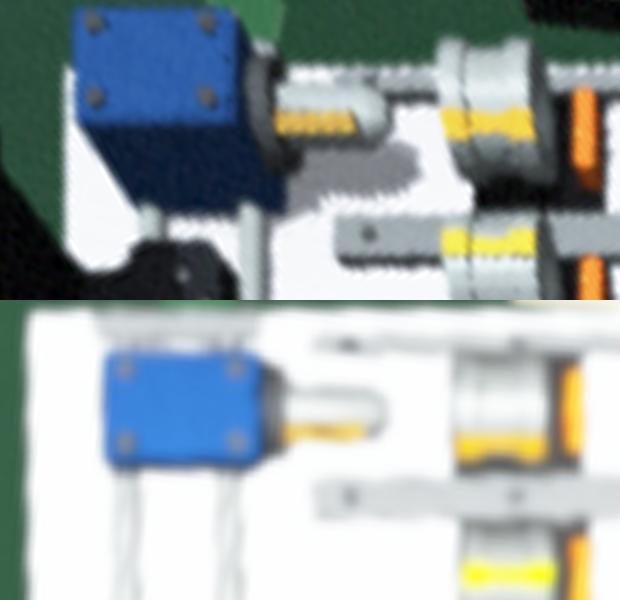

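The pictures show the key at row 123 in the scene view and the stripe at row 124, and the top view agrees to about 1 mm, so the shaft lines up with hub_a. Before bringing the gripper over the far lane, I'll check the clearance to the chassis.

Run:
```python
from h import *
p=np.load('pose.npy');d=np.load('pics/top0.npy');K,D,T=cal('top')
v,u=np.mgrid[0:480,0:640];n=cv2.undistortPoints(np.float64(np.c_[u.ravel(),v.ravel()]).reshape(-1,1,2),K,D)[:,0]
z=d.ravel();P=np.c_[n[:,0]*z,-n[:,1]*z,-z,np.ones(z.size)]@np.linalg.inv(T).T
q=P[:,:2]-p[:2];c,s=np.cos(p[2]),np.sin(p[2]);gx=c*q[:,0]+s*q[:,1];gy=-s*q[:,0]+c*q[:,1]
for y in range(-240,0,20):
    print(y,[int(P[m,2].max()) if (m:=(z>0)&(gx>=x)&(gx<x+40)&(gy>=y)&(gy<y+20)).any() else -1 for x in range(-240,120,40)])
```

```text
-240 [117, 113, 113, 129, 105, 7, 13, 12, 8]
-220 [114, 109, 109, 112, 106, 10, 6, 7, 9]
-200 [110, 117, 111, 126, 135, 7, 8, 9, 7]
-180 [109, 110, 110, 116, 134, 8, 8, 8, 6]
-160 [112, 108, 110, 106, 103, 8, 9, 12, 9]
-140 [105, 107, 99, 96, 59, 7, 10, 11, 9]
-120 [73, 55, 57, 55, 59, 19, 16, 30, 31]
-100 [7, 6, 24, 25, 58, 56, 24, 25, 26]
-80 [8, 9, 15, 15, 64, 68, 47, 71, 71]
-60 [14, 10, 23, 24, 58, 61, 55, 72, 72]
-40 [53, 8, 20, 26, 55, 57, 52, 70, 71]
-20 [52, 7, 16, 15, 62, 65, 16, 28, 28]
```

Request:
arm_command([
  [[-0.13,-0.12,-0.05],0],
  [[-0.13,-0.12,0],0],
  [[-0.13,-0.12,0],0],
  [[-0.13,-0.12,0],0],
  [[-0.13,-0.12,0],0],
])

```text
t: 7.0
eef_pos: [550.2, 29.0, 107.1]
tcp_rot: [3.141, 0.0, -3.041]
ft_force: [0.2, 0.9, 0.6]
opening: 0.003
grip_force: 0.0
```

Request:
arm_command([
  [[-0.08,-0.08,0],0],
  [[-0.07,-0.06,0],0],
  [[0,0,0.1],0],
  [[0,0,0],0],
  [[0,0,0],0],
])

```text
t: 7.5
eef_pos: [589.3, -0.5, 82.0]
tcp_rot: [3.141, -0.001, -3.041]
ft_force: [-0.5, 0.6, -0.3]
opening: 0.003
grip_force: 0.0
```

```bash
python3 where.py
```

```text
gauge xyz [-105.3  -64.6   82. ] yaw err deg 0.01 rot [ 3.141e+00 -1.000e-03 -3.041e+00] t 7.5 F [-0.5  0.6 -0.3] open 0.0030502830523387106
```

Request:
arm_command([
  [[0,0,0.1],0],
  [[0,0,0.08],0],
  [[0,0,0.05],0],
  [[0,0,0.026],0],
  [[0,0,0],0],
])

```text
t: 8.0
eef_pos: [589.7, -0.4, 18.1]
tcp_rot: [3.141, -0.0, -3.04]
ft_force: [-0.4, -0.1, -0.4]
opening: 0.007
grip_force: 0.0
```

Request:
arm_command([
  [[0,0.02,0],0],
  [[0,0.02,0],0],
  [[0,0.02,0],0],
  [[0,0.02,0],0],
  [[0,0.02,0],0],
])

```text
t: 8.5
eef_pos: [587.4, 24.6, 18.5]
tcp_rot: [-3.141, 0.001, -3.04]
ft_force: [-0.8, -1.5, 2.8]
opening: 0.006
grip_force: 1.4
```

Request:
arm_command([
  [[0,0.02,0],0],
  [[0,0.02,0],0],
  [[0,0.02,0],0],
  [[0,0.02,0],0],
  [[0,0.02,0],0],
])

```text
t: 9.0
eef_pos: [584.7, 49.5, 18.2]
tcp_rot: [3.142, 0.0, -3.041]
ft_force: [-0.3, -2.9, 3.0]
opening: 0.009
grip_force: 1.5
```

```bash
python3 where.py; python3 look.py 5
python3 - <<'E'
import cv2
a=cv2.imread('pics/scene_5.png')[:300,:620];b=cv2.imread('pics/top_5.png')[:300,:620]
cv2.imwrite('pics/cmp5.png',cv2.vconcat([a,b]))
E
```

```text
gauge xyz [-55.1 -65.1  18.2] yaw err deg 0.0 rot [ 3.142  0.    -3.041] t 9.0 F [-0.3 -2.9  3. ] open 0.008803508904923388
scene shaft_tip [ -2.2 -64.8  38.8] 0.88
scene shaft_key [ 25.7 -56.6  46.4] 0.74
scene hub_a [-43.7   3.1   5. ] 0.95
scene hub_a [-10.1 -66.7   8.4] 0.83
scene hub_a [-60.5  63.8   7.7] 0.81
scene hub_a_lug [-47.2 -69.5  19.9] 0.77
top shaft_key [ 26.7 -57.   42.5] 0.63
```

View pics/cmp5.png

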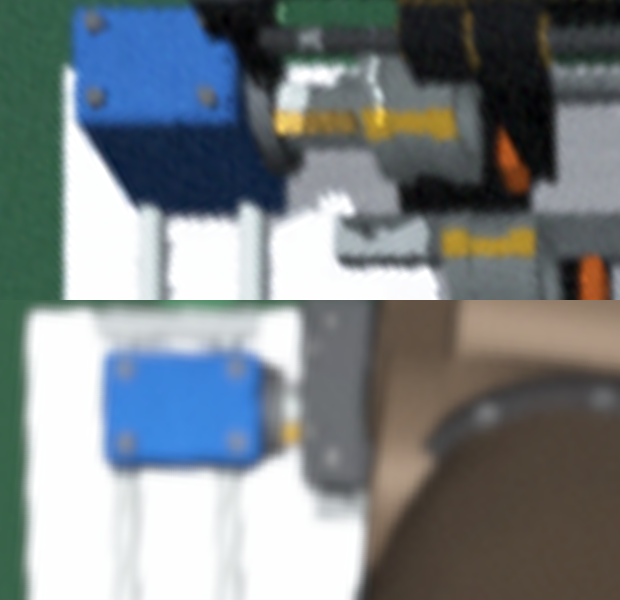

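The scene view shows the hub at about (410,120), starting over the shaft nose, with its stripe in line with the key. The push force is about 3 N, so I'll carry on more slowly.

Request:
arm_command([
  [[0,0.01,0],0],
  [[0,0.01,0],0],
  [[0,0.01,0],0],
  [[0,0.01,0],0],
  [[0,0.01,0],0],
])

```text
t: 10.1
eef_pos: [583.4, 61.8, 18.1]
tcp_rot: [3.142, -0.0, -3.041]
ft_force: [1.2, -1.1, -0.8]
opening: 0.002
grip_force: 0.7
```

Request:
arm_command([
  [[0,0.01,0],0],
  [[0,0.01,0],0],
  [[0,0.01,0],0],
  [[0,0.01,0],0],
  [[0,0,0],0],
])

```text
t: 10.6
eef_pos: [582.4, 71.9, 18.1]
tcp_rot: [3.141, 0.0, -3.04]
ft_force: [0.1, 0.1, -0.6]
opening: 0.002
grip_force: 0.0
```

Request:
arm_command([
  [[0,0.007,0],0],
  [[0,0.007,0],0],
  [[0,0.006,0],0],
  [[0,0.004,0],0],
  [[0,0.004,0],0],
])

```text
t: 11.1
eef_pos: [581.7, 78.5, 18.2]
tcp_rot: [3.142, 0.0, -3.041]
ft_force: [-0.1, -1.2, 0.2]
opening: 0.009
grip_force: 0.8
```

Request:
arm_command([
  [[0,0.004,0],0],
  [[0,0.004,0],0],
  [[0,0.004,0],0],
  [[0,0,0],0],
  [[0,0,0],0],
])

```text
t: 11.6
eef_pos: [581.4, 81.6, 18.1]
tcp_rot: [3.141, 0.0, -3.041]
ft_force: [0.1, -0.5, -0.1]
opening: 0.003
grip_force: 0.1
```

```bash
python3 where.py
```

```text
gauge xyz [-22.9 -65.1  18.1] yaw err deg 0.0 rot [ 3.141  0.    -3.041] t 11.6 F [ 0.1 -0.5 -0.1] open 0.003419129401385125
```

Still no collar stop. I'll keep on in 1 mm steps until the force rises.

Request:
arm_command([
  [[0,0.004,0],0],
  [[0,0.004,0],0],
  [[0,0.004,0],0],
  [[0,0,0],0],
  [[0,0,0],0],
])

```text
t: 12.1
eef_pos: [581.1, 84.5, 18.1]
tcp_rot: [3.141, 0.0, -3.041]
ft_force: [0.4, -1.1, -0.4]
opening: 0.0
grip_force: 0.2
```

Request:
arm_command([
  [[0,0.004,0],0],
  [[0,0.004,0],0],
  [[0,0.004,0],0],
  [[0,0,0],0],
  [[0,0,0],0],
])

```text
t: 12.6
eef_pos: [581.3, 85.2, 18.2]
tcp_rot: [-3.139, 0.0, -3.04]
ft_force: [2.1, -19.6, -0.6]
opening: 0.008
grip_force: 9.7
```

```bash
python3 where.py; python3 look.py 6
python3 - <<'E'
import cv2
a=cv2.imread('pics/scene_6.png')[:250,100:500]
cv2.imwrite('pics/c6.png',cv2.resize(a,None,fx=2,fy=2))
E
```

```text
gauge xyz [-19.2 -65.3  18.2] yaw err deg 0.02 rot [-3.139  0.    -3.04 ] t 12.6 F [  2.1 -19.6  -0.6] open 0.007540518263683399
scene shaft_tip [ -0.4 -65.   40.1] 0.94
scene shaft_key [ 23.3 -57.1  50.2] 0.63
scene shaft_key [-43.7  -2.8  53.8] 0.46
scene hub_a [ 21.  -64.3   7.3] 0.93
scene hub_a [-45.1   0.6   3.2] 0.62
scene hub_a_keyway [ 24.8 -55.7  43.9] 0.97
scene hub_a_lug [-10.3 -69.5  18.7] 0.82
```

View pics/c6.png

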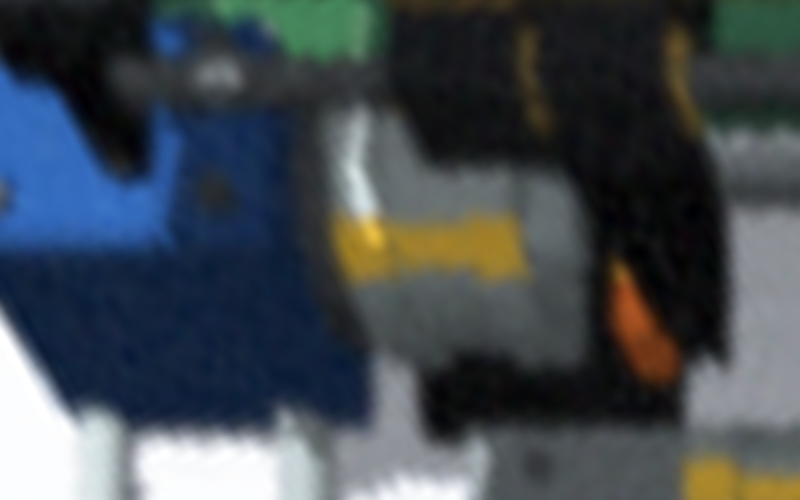

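The picture shows the barrel against the dark collar at (330,250), with no gap, and the force has risen to 20 N: the hub is home. Now I back off and lift clear.

Request:
arm_command([
  [[0,-0.02,0],0],
  [[0,-0.06,0],0],
  [[0,-0.06,0],0],
  [[0,0,-0.1],0],
  [[0,0,-0.16],0],
])

```text
t: 13.7
eef_pos: [583.3, 51.2, 81.9]
tcp_rot: [3.141, -0.005, -3.042]
ft_force: [0.2, 0.4, 0.4]
opening: 0.004
grip_force: 0.0
```

Request:
arm_command([
  [[0,0,-0.16],0],
  [[0.18,0,0],0],
  [[0.18,0,0],0],
  [[0.18,0,0],0],
  [[0.18,0,0],0],
])

```text
t: 14.2
eef_pos: [403.4, 33.8, 123.2]
tcp_rot: [3.141, 0.0, -3.041]
ft_force: [0.8, 0.1, 0.0]
opening: 0.003
grip_force: 0.0
```

```bash
python3 where.py; python3 look.py 7
python3 - <<'E'
import cv2
cv2.imwrite('pics/c7.png',cv2.resize(cv2.vconcat([cv2.imread('pics/scene_7.png')[:400],cv2.imread('pics/top_7.png')[:400]]),None,fx=.74,fy=.74))
E
```

```text
gauge xyz [-52.5 116.8 123.2] yaw err deg -0.02 rot [ 3.141  0.    -3.041] t 14.2 F [0.8 0.1 0. ] open 0.0033195124750943065
scene hub_a [-60.   63.1   7.9] 0.55
scene hub_a [-43.5  -0.2   3.8] 0.46
top shaft_key [ 28.  -55.7  45.4] 0.61
top hub_a [-44.9  -2.4  11.9] 0.77
top hub_a [ 18.7 -67.9   9. ] 0.64
top hub_a [ 25.  -56.   43.5] 0.63
top hub_a [-60.5  64.3  10.7] 0.51
top hub_a_keyway [ 21.8 -55.4  47.1] 0.87
top hub_a_lug [ -8.3 -67.   23.9] 0.9
```

View pics/c7.png

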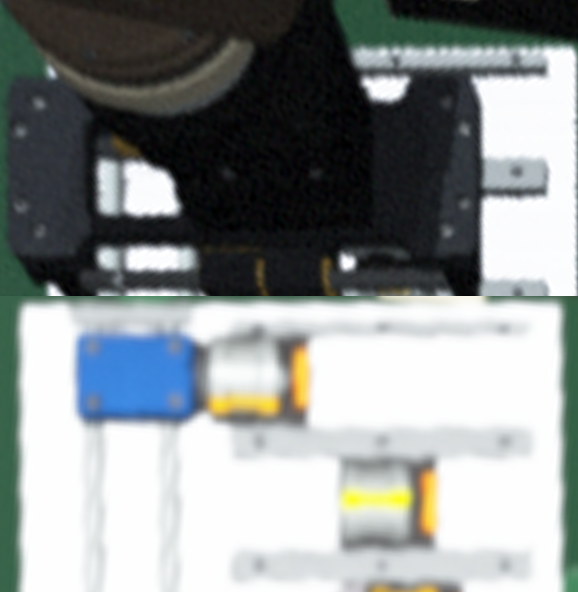

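The top view shows hub_a seated against the collar at (245,378), with the other two hubs where they were. The arm is clear at z = 123 mm.

```bash
python3 -c "
from cell import env
print(env.job_done())"
```

```text
the job is handed in; nothing more can be done
None
```

I slid the shaft head to the far lane and pushed hub_a onto the shaft until it stopped against the collar; the arm is clear, the other two hubs stayed put, and the job is handed in at about 14 s (no verdict came back).

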